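# Find the loose clamp bolt on the tile mould and hold its cap open

## Robot

A 6-joint arm with a two-finger parallel gripper is mounted at the origin on the work surface. World frame = base frame: x ahead of the robot, y to its left, z up, the work surface at z = 0. Lengths are in m, angles in rad, forces in N, time in s.
With the tool pointing down it reaches from about 0.35 to 0.875 m from the base axis. Payload 15.5 kg.
Tool frame: the origin (TCP) lies midway between the tips of the shut fingers; the grasp point (between the pads) lies 19 mm behind it (env.pinch_z is the distance from the TCP to the grasp point, in m); z points along the fingers, y is the direction in which the jaws open and shut (so a half turn about z gives the same grasp; the last joint's range is limited). The gripper opens to 85 mm and grips with 20 to 120 N. Pads are 22 mm wide; open, the fingers measure 114 mm over their backs; the gripper's body (76 mm by 85 mm) begins 54 mm behind the grasp point. The pads swing forward as they close: fully open they stand 13 mm farther back than shut.
Start: joints at [1.117, 0.494, 1.345, -0, 1.302, -0.096], TCP at [0.219, 0.585, 0.231] pointing down, gripper open.
Joint ranges: [-2.91, 2.91], [-0.82, 2.16], [0.22, 2.67], [-1.22, 4.37], [0.12, 2.79], [-3.08, 3.08]. Speed limits (rad/s): [1.89, 1.89, 2.57, 3.01, 3.01, 3.01].

## Interface

Orientations are given as a unit quaternion [x, y, z, w].
In Python, from cell import read_state, eyes, env gives the robot as it stands.
- The arm moves only by the tool drive_tool, never from a script. Its argument "commands" is a list of rows, each an object of numbers: "tx", "ty", "tz": the shift along the tool's x, y, z in mm; "rx", "ry", "rz": the turn, a rotation vector about the tool's x, y, z in units of 5 degrees (1.0 is 5 degrees). A call has 1 to 5 rows; each row shifts and turns the commanded pose from where the row before left it, along the tool's axes as they then stand; what a row does not reach is not made up. A row lasts 1/10 s, in which the tool goes at most 50 mm and 8.59 degrees, less where a joint would pass 70% of its speed; a pose out of reach is approached as far as the arm can. A call is refused whole if a number of a shift passes 50 or a number of a turn 1, either way. A call with a gripper value outside its range is refused whole. "claw" is the opening in per cent of the stroke, from 0 (shut) to 100 (fully open), set as the call begins (left out, the last holds). The fingers move at their own pace and stop on an object; "newtons" is the grip in N (left out, the last holds). Time passes only in rows, so rows that do not move let the fingers close. It gives the time, the measured TCP pose, the force and the opening at its end, in the units of the state.
- read_state(): the state, without advancing time (a new reading comes with each control period).
- eyes.grab_frame(name): name is "scene" or "top"; returns (picture, depth): 420x560x3 uint8, red, green, blue; 420x560 float32, m along the optical axis (not along the pixel's ray), 0 where there is no reading.
- eyes.camera_info(name): a dict with "intrinsics" (3x3 intrinsics, pixels), "rvec" (rotation vector, rad) and "tvec" (3), from world to camera coordinates, as OpenCV has them. Camera axes: x right, y down, z forward; pixel columns grow to the right and rows downward; lengths in m; the calibration is good to about 2 mm. A picture is of the moment at which its call begins. camera_info takes no time and is no camera call.
- env.hand_in(): hands the job in, once; it reports no verdict.
The state is a dict: "time_s": time; "joint_positions": joint angles; "qd": joint speeds; "joint_torque": joint torques, N m; "eef_pos": TCP position; "tool_rot": TCP orientation; "force": force on the tool from outside, world axes, zero at the start; "torque": the same for the moment, N m; "finger_gap": finger opening in m.
Only numpy, scipy, OpenCV 4.12 (cv2) and the standard library are available. Lean on these libraries where they do the work, as an engineer would, in place of code of your own. Each camera call takes 0.05 s, during which the arm holds its last target. There are 200 camera calls.

## Task

Release the tile mould's clamp rail by turning its black knob clockwise until it clicks past its detent, then tap the tops of the three bolts until you find the loose one, which sinks and stays down. Lift the hinged cap of that loose bolt about half-way open (some 45 degrees) by its handle and finish while still holding it open, so that the bolt can be tightened; do not open the other two caps, and leave the bowl, the loose tile and the cup where they are.

Things in the scene. Friction and masses are not known exactly. Their poses are not given: they have to be found in the camera images.
- mould: Steel tile mould fixed to the table: 16 mm base plate, 360 mm (x) by 400 mm (y), a framed clay tile towards +x, in front of it a grey clamp rail (top 45 mm above the table) with three bolts in a row, each under a hinged cap, and a black knob at the -y end. Origin: at table height under the middle bolt; bolts a, b, c at x 0, y +85, 0, -85 mm. x points from cap handles to hinges, z up
- knob (a joint): Release knob of the clamp rail, turned clockwise seen from above; rad, starts at 0 to 0.12, stop at 1.25. A sprung detent resists between about 0.35 and 0.85 (peak some 0.1 N m); beyond 0.95 it has clicked and has drawn the locking bar from under the bolts: until then no bolt can move. It stays where it is left
- knob_grip (a point): On the knob's axis at the height to grip it (53 mm above the table; knob top is 60 mm above the table): the knob's upright grip bar, 46 mm long, 14 mm thick and 32 mm tall, lies along this point's x axis, and turns with the knob
- bolt_a (a joint): Bolt a (at +y of the mould): m that it has sunk, 0 at the start. Once the knob is released, the loose bolt gives way under a straight push of 3 to 4 N, sinks 7 mm to its stop and stays down; a tight bolt hardly moves (under 2 mm however pushed). Exactly one of the three is loose, drawn anew each time; all look alike
- bolt_a_top (a point): Centre of the top of bolt a's round steel head, 23 mm across, 20 mm tall, 86 mm above the table at the start; it stands 32 mm out of the opening of its cap, so it can be tapped with the cap shut
- cap_a (a joint): Hinged aluminium cap over bolt a: rad, 0 shut (flat), grows as its handle side is lifted, stop at 1.3; it falls shut when let go. 120 g, 56 mm wide, 6 mm thick plate (its top 54 mm above the table) with an opening 44 by 30 mm round the bolt
- cap_a_handle (a point): Grip point in the black upright handle fin of cap a: 14 mm thick along y, 26 mm long along x, from 48 to 91 mm above the table, this point 76 mm above it when shut. It lies 97 mm in front (-x) of the hinge line and 25 mm above it, 55 mm from the bolt's axis. Pinched across y it turns between the fingers as the cap rises
- cap_a_hinge (a point): Fixed point on cap a's hinge line, which runs along the mould's y, 51 mm above the table
- bolt_b (a joint): Bolt b (middle of the mould): m that it has sunk, 0 at the start. Once the knob is released, the loose bolt gives way under a straight push of 3 to 4 N, sinks 7 mm to its stop and stays down; a tight bolt hardly moves (under 2 mm however pushed). Exactly one of the three is loose, drawn anew each time; all look alike
- bolt_b_top (a point): Centre of the top of bolt b's round steel head, 23 mm across, 20 mm tall, 86 mm above the table at the start; it stands 32 mm out of the opening of its cap, so it can be tapped with the cap shut
- cap_b (a joint): Hinged aluminium cap over bolt b: rad, 0 shut (flat), grows as its handle side is lifted, stop at 1.3; it falls shut when let go. 120 g, 56 mm wide, 6 mm thick plate (its top 54 mm above the table) with an opening 44 by 30 mm round the bolt
- cap_b_handle (a point): Grip point in the black upright handle fin of cap b: 14 mm thick along y, 26 mm long along x, from 48 to 91 mm above the table, this point 76 mm above it when shut. It lies 97 mm in front (-x) of the hinge line and 25 mm above it, 55 mm from the bolt's axis. Pinched across y it turns between the fingers as the cap rises
- cap_b_hinge (a point): Fixed point on cap b's hinge line, which runs along the mould's y, 51 mm above the table
- bolt_c (a joint): Bolt c (at -y of the mould): m that it has sunk, 0 at the start. Once the knob is released, the loose bolt gives way under a straight push of 3 to 4 N, sinks 7 mm to its stop and stays down; a tight bolt hardly moves (under 2 mm however pushed). Exactly one of the three is loose, drawn anew each time; all look alike
- bolt_c_top (a point): Centre of the top of bolt c's round steel head, 23 mm across, 20 mm tall, 86 mm above the table at the start; it stands 32 mm out of the opening of its cap, so it can be tapped with the cap shut
- cap_c (a joint): Hinged aluminium cap over bolt c: rad, 0 shut (flat), grows as its handle side is lifted, stop at 1.3; it falls shut when let go. 120 g, 56 mm wide, 6 mm thick plate (its top 54 mm above the table) with an opening 44 by 30 mm round the bolt
- cap_c_handle (a point): Grip point in the black upright handle fin of cap c: 14 mm thick along y, 26 mm long along x, from 48 to 91 mm above the table, this point 76 mm above it when shut. It lies 97 mm in front (-x) of the hinge line and 25 mm above it, 55 mm from the bolt's axis. Pinched across y it turns between the fingers as the cap rises
- cap_c_hinge (a point): Fixed point on cap c's hinge line, which runs along the mould's y, 51 mm above the table
- bowl_mid (a point): Bystander: steel bowl 150 mm across, 55 mm tall, to the left (+y) of the mould; point half-way up
- tile_mid (a point): Bystander: clay tile 110 x 110 x 14 mm lying on the table to the right (-y) of the knob; point at its centre
- cup_mid (a point): Bystander: glass cup 66 mm across, 85 mm tall, left (+y) of the mould, nearer the robot than the bowl; point half-way up

How it is judged:
On the way, in this order (a step that is already met when the one before it is completed fails the run):
1. the knob is turned past its detent (value of joint knob above 0.95 rad), for 0.1 s.
2. the loose bolt is found: it has sunk under a tap (value of joint any of bolt_a, bolt_b, bolt_c above 0.004 m), for 0.1 s.
3. the loose bolt's cap is lifted (((value of joint bolt_a above 0.004 m and value of joint cap_a above 0.6 rad) or (value of joint bolt_b above 0.004 m and value of joint cap_b above 0.6 rad) or (value of joint bolt_c above 0.004 m and value of joint cap_c above 0.6 rad))), for 0.2 s.
At the end, for the whole second after the job is handed in: The knob is past its detent (over 0.95 rad), the loose bolt is down (over 4 mm), its cap is held still by the gripper more than 0.6 rad open, and the other two caps are shut (under 0.1 rad) (value of joint knob above 0.95 rad and ((value of joint bolt_a above 0.004 m and value of joint cap_a above 0.6 rad and velocity of joint cap_a between -0.1 and 0.1 rad/s and (contact force between cap_a and the fingers above 0.25 N or contact force between cap_a and the arm above 0.25 N) and value of joint each of cap_b, cap_c below 0.1 rad) or (value of joint bolt_b above 0.004 m and value of joint cap_b above 0.6 rad and velocity of joint cap_b between -0.1 and 0.1 rad/s and (contact force between cap_b and the fingers above 0.25 N or contact force between cap_b and the arm above 0.25 N) and value of joint each of cap_a, cap_c below 0.1 rad) or (value of joint bolt_c above 0.004 m and value of joint cap_c above 0.6 rad and velocity of joint cap_c between -0.1 and 0.1 rad/s and (contact force between cap_c and the fingers above 0.25 N or contact force between cap_c and the arm above 0.25 N) and value of joint each of cap_a, cap_b below 0.1 rad))); the arm keeps its last pose, push and grip.
It fails at once if a cap is opened over a bolt that has not been found loose ((value of joint cap_a above 0.25 rad and value of joint bolt_a below 0.003 m) or (value of joint cap_b above 0.25 rad and value of joint bolt_b below 0.003 m) or (value of joint cap_c above 0.25 rad and value of joint bolt_c below 0.003 m)).
It fails at once if a bystander is moved by more than 30 mm (distance of any of bowl_mid, tile_mid, cup_mid from where it was at the start of the episode above 0.03 m).
It also fails if it takes over 64 s, if anything falls off the work surface, if the arm or the gripper's body presses on something with over 40 N, if the wrist force passes 120 N, or if a joint passes its speed limit or range.

## Working session

There is one attempt and no reset: what is moved stays moved. The work goes in short steps, Python scripts to look and compute and a tool call to move; the robot and the scene stay as the last step left them, time stands still between calls to the robot, and variables do not carry over. Pictures are saved under pics/ and viewed, about 8 in all and at most 12, crops included, and the job is handed in when it is done.

Besides the shell and the picture viewer there is one more tool, called as name(argument=value, ...) on one line, values as JSON. drive_tool: Moves the arm, as the interface text tells. Its arguments: {"type":"object","properties":{"commands":{"type":"array"},"claw":{"type":"number"},"newtons":{"type":"number"}},"required":["commands"]}

```bash
mkdir -p pics; ls; python3 - <<'E'
from cell import read_state, eyes, env
import cv2,numpy as np
for n in("scene","top"):
    p,d=eyes.grab_frame(n); cv2.imwrite(f"pics/{n}0.png",p[:,:,::-1]); np.save(f"pics/{n}0.npy",d)
    print(n,eyes.camera_info(n))
print(read_state(),env.pinch_z)
E
```

```text
pics
scene {'intrinsics': array([[452.3567365 ,   0.        , 286.88948249],
       [  0.        , 452.3567365 , 207.23039392],
       [  0.        ,   0.        ,   1.        ]]), 'rvec': array([ 2.10027972,  1.6266352 , -0.4478681 ]), 'tvec': array([-0.16470337, -0.42054859,  1.54395336])}
top {'intrinsics': array([[447.57680693,   0.        , 276.45123227],
       [  0.        , 447.57680693, 193.94813521],
       [  0.        ,   0.        ,   1.        ]]), 'rvec': array([ 2.11567097, -2.15165313,  0.1924878 ]), 'tvec': array([0.0416838 , 0.57737769, 0.98622212])}
{'time_s': 0.1, 'joint_positions': array([ 1.11651017e+00,  4.94124831e-01,  1.34605140e+00,  1.32575880e-05,
        1.30252112e+00, -9.54817548e-02]), 'qd': array([-3.96628244e-04, -3.72076438e-04, -1.20629746e-03,  8.04550858e-05,
        1.96350405e-03, -1.15806304e-03]), 'joint_torque': array([ 1.41117405e-03, -8.83599472e+01, -3.84560430e+01, -4.98980739e-06,
        5.11045291e-03,  2.98868565e-05]), 'eef_pos': array([0.21931256, 0.58491497, 0.23076356]), 'tool_rot': array([ 1.78443107e-01,  9.83950076e-01, -5.29878175e-04, -1.56078007e-04]), 'force': array([0.35895535, 0.38788614, 0.08543655]), 'torque': array([-0.0010643 ,  0.01240173, -0.0043018 ]), 'finger_gap': 0.08559311852295531} 0.0187
```

View pics/top0.png

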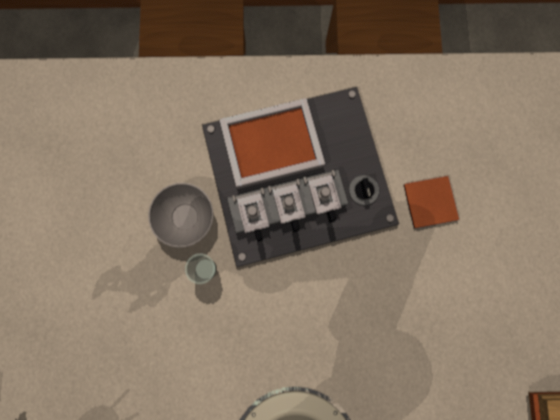

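View pics/scene0.png

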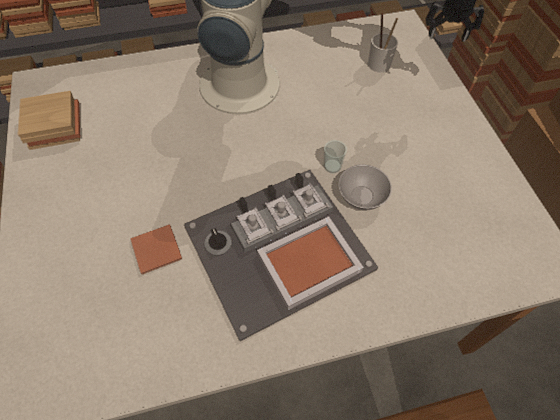

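The top view shows bolts a, b, c at about (253,212), (289,203), (325,193), their handles just below them, the knob at (364,189), the bowl at (182,217), the cup at (201,268) and the tile at (432,203). The scene view agrees. Next I get heights from depth and zoom in.

```bash
cat > h.py <<'E'
import cv2,numpy as np
from cell import read_state, eyes, env
from scipy.spatial.transform import Rotation as R
def cam(n):
    c=eyes.camera_info(n); return c["intrinsics"],cv2.Rodrigues(c["rvec"])[0],c["tvec"]
def cloud(n,d):
    K,r,t=cam(n); v,u=np.mgrid[:420,:560]
    P=np.stack([(u-K[0,2])/K[0,0]*d,(v-K[1,2])/K[1,1]*d,d],-1); return (P-t)@r
def ray(n,u,v,z):
    K,r,t=cam(n); a=np.array([(u-K[0,2])/K[0,0],(v-K[1,2])/K[1,1],1])@r; o=-t@r
    return o+a*(z-o[2])/a[2]
def proj(n,P):
    c=eyes.camera_info(n); return cv2.projectPoints(np.float64(P).reshape(-1,1,3),c["rvec"],c["tvec"],c["intrinsics"],None)[0][:,0]
E
python3 - <<'E'
from h import *
d=np.load("pics/top0.npy"); im=cv2.imread("pics/top0.png"); P=cloud("top",d)
print("table z",np.median(P[300:340,250:300,2]))
m=np.zeros((420,560),np.uint8); m[150:270,220:400]=1
for lo,hi in((.078,.1),(.05,.066)):
    k=((P[...,2]>lo)&(P[...,2]<hi)&(m>0)).astype(np.uint8)
    n,l,s,c=cv2.connectedComponentsWithStats(k)
    for i in range(1,n):
        if s[i,4]>8: q=P[l==i]; print(lo,s[i,4],c[i].round(1),q.mean(0).round(4),"max",q[:,2].max().round(4))
# base plate outline at z=.016 from dark mask
g=im.max(2); k=((g<75)&(P[...,2]<.03)).astype(np.uint8); 
k=cv2.morphologyEx(k,cv2.MORPH_CLOSE,np.ones((9,9)))
cs=max([c for c in cv2.findContours(k[60:290,190:410].copy(),0,1,offset=(190,60))[0]],key=cv2.contourArea)
b=cv2.boxPoints(cv2.minAreaRect(cs)); Q=np.array([ray("top",*p,.016) for p in b]); print(b,Q.round(4),np.linalg.norm(np.diff(Q,axis=0),axis=1))
cv2.imwrite("pics/crop0.png",cv2.resize(im[150:270,215:405],None,fx=4,fy=4,interpolation=cv2.INTER_CUBIC))
E
```

```text
table z -0.00022150627779339772
0.078 80 [325.3 191.2] [ 0.5762 -0.0773  0.0852] max 0.0888
0.078 84 [288.7 200.5] [0.5566 0.0052 0.0851] max 0.0906
0.078 81 [251.8 209.8] [0.5371 0.0876 0.0848] max 0.0898
0.078 81 [332.  214.4] [ 0.5233 -0.0898  0.0894] max 0.0948
0.078 78 [295.1 224. ] [ 0.5032 -0.0075  0.0899] max 0.0945
0.078 76 [257.9 233.7] [0.4833 0.0745 0.0903] max 0.0951
0.05 691 [323.4 191.7] [ 0.5809 -0.0764  0.0544] max 0.0658
0.05 130 [366.6 186.5] [ 0.5905 -0.1761  0.0586] max 0.0634
0.05 684 [287.8 200.3] [0.5621 0.0063 0.0544] max 0.0614
0.05 671 [251.9 209.5] [0.5421 0.0889 0.0544] max 0.062
[[201.17651 125.70588]
 [363.29413  85.17649]
 [398.8824  227.52945]
 [236.76477 268.05884]] [[ 0.7572  0.2136  0.016 ]
 [ 0.8566 -0.1903  0.016 ]
 [ 0.4986 -0.2565  0.016 ]
 [ 0.4106  0.1269  0.016 ]] [0.41600783 0.36407964 0.39333398]
```

View pics/crop0.png

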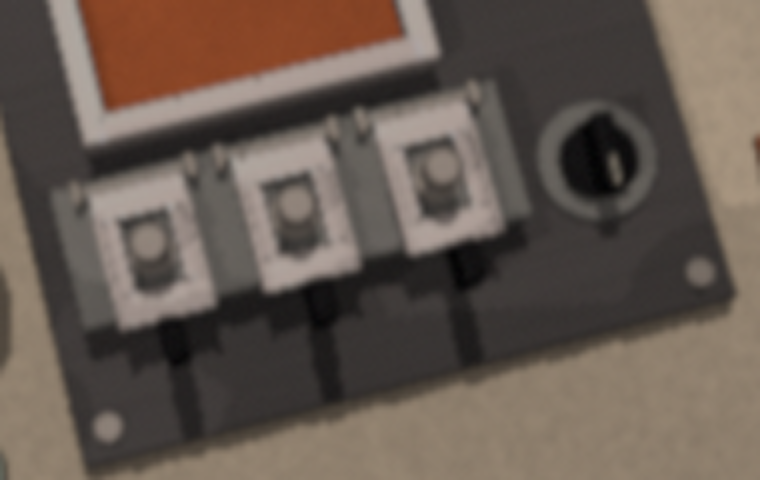

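The crop confirms three shut caps, with the knob at crop (600,160) and its bar nearly upright in the picture. Next are the mould yaw, the bar direction and the moves in tool axes.

```bash
cat >> h.py <<'E'
def delta(p,yang,s=None):
    """tool-axis shift mm AFTER turning to yang (deg, dir of tool y), and rz units (tool stays pointing down)"""
    s=s or read_state(); r=R.from_quat(s["tool_rot"]); y=r.as_matrix()[:,1]
    cur=np.degrees(np.arctan2(y[1],y[0])); tilt=np.degrees(np.arccos(-r.as_matrix()[2,2]))
    a=np.radians(yang); Y=np.array([np.cos(a),np.sin(a),0]); Z=np.array([0,0,-1.]); X=np.cross(Y,Z)
    d=np.array(p)-s["eef_pos"]
    print("cur",cur.round(2),"tilt",tilt.round(2),"rz",((cur-yang)/5).round(2),"t",(np.array([X,Y,Z])@d*1000).round(1),"pos",s["eef_pos"].round(4),"F",s["force"].round(1),"gap",round(s["finger_gap"],4),"t",s["time_s"])
E
python3 - <<'E'
from h import *
d=np.load("pics/top0.npy"); P=cloud("top",d)
sub=P[165:210,345:390].reshape(-1,3)
for lo in(.045,.053,.057):
    q=sub[(sub[:,2]>lo)&(sub[:,2]<.07)]; 
    hull=q[:,:2].astype(np.float32); (c,wh,an)=cv2.minAreaRect(hull)
    w,V=np.linalg.eigh(np.cov(q[:,:2].T)); v=V[:,1]*np.sign(V[0,1]); print(lo,len(q),q.mean(0).round(4),"bar deg",np.degrees(np.arctan2(v[1],v[0])).round(1),np.sqrt(12*w).round(4),np.round(c,4),np.round(wh,4),an)
B=np.array([[.5371,.0876],[.5566,.0052],[.5762,-.0773]]);e=B[0]-B[2];psi=np.degrees(np.arctan2(-e[0],e[1]));print("psi",psi)
ex=np.array([np.cos(np.radians(psi)),np.sin(np.radians(psi))]); ey=np.array([-ex[1],ex[0]])
k=np.array([.5905,-.1761])-B[1]; print("knob in mould",k@ex,k@ey)
delta([.5905,-.1761,.036],103)
E
```

```text
0.045 150 [ 0.589  -0.1734  0.057 ] bar deg -17.2 [0.0365 0.0498] [ 0.586  -0.1533] [0.0461 0.0621] 13.242990493774414
0.053 124 [ 0.5906 -0.1762  0.0589] bar deg 10.5 [0.0144 0.0452] [ 0.5915 -0.1766] [0.0461 0.0145] 12.114657402038574
0.057 102 [ 0.5909 -0.1763  0.0597] bar deg 9.8 [0.0138 0.0441] [ 0.5908 -0.1766] [0.0437 0.0142] 12.170785903930664
psi 13.339248903363412
knob in mould -0.008843457342815643 -0.18423000098308043
cur 69.44 tilt 0.06 rz -6.71 t [-190.5 -825.   194.8] pos [0.2193 0.5849 0.2308] F [0.4 0.4 0.1] gap 0.0856 t 0.1
```

drive_tool(commands=[{"rz":-1},{"rz":-1},{"rz":-1},{"rz":-1},{"rz":-1}], claw=45)

```text
schema error: expected keys tx, ty, tz, rx, ry, rz
```

drive_tool(commands=[{"rz":-1},{"rz":-0.2},{"tx":-13,"ty":-48},{"tx":-13,"ty":-48},{"tx":-13,"ty":-48}])

```text
schema error: expected keys tx, ty, tz, rx, ry, rz
```

drive_tool(commands=[{"tx":-13,"ty":-48},{"tx":-13,"ty":-48},{"tx":-13,"ty":-48},{"tx":-13,"ty":-48},{"tx":-13,"ty":-48}])

```text
schema error: expected keys tx, ty, tz, rx, ry, rz
```

drive_tool(commands=[{"tx":-13,"ty":-48},{"tx":-13,"ty":-48},{"tx":-13,"ty":-48},{"tx":-13,"ty":-48},{"tx":-13,"ty":-48}])

```text
schema error: expected keys tx, ty, tz, rx, ry, rz
```

```bash
python3 -c "
from h import *
delta([.591,-.1764,.036],100.5)"
```

```text
cur 69.44 tilt 0.06 rz -6.21 t [-226.7 -816.3  194.8] pos [0.2193 0.5849 0.2308] F [0.4 0.4 0.1] gap 0.0856 t 0.1
```

All six keys are needed in every row.

drive_tool(commands=[{"tx":0,"ty":0,"tz":0,"rx":0,"ry":0,"rz":-1},{"tx":0,"ty":0,"tz":0,"rx":0,"ry":0,"rz":-1},{"tx":0,"ty":0,"tz":0,"rx":0,"ry":0,"rz":-1},{"tx":0,"ty":0,"tz":0,"rx":0,"ry":0,"rz":-1},{"tx":0,"ty":0,"tz":0,"rx":0,"ry":0,"rz":-1}], claw=45)

```text
time_s: 0.6
eef_pos: [0.2194, 0.585, 0.2309]
tool_rot: [-0.041, 0.999, -0.0, -0.0]
force: [-0.3, -0.9, 0.1]
finger_gap: 0.038
```

drive_tool(commands=[{"tx":0,"ty":0,"tz":0,"rx":0,"ry":0,"rz":-1},{"tx":0,"ty":0,"tz":0,"rx":0,"ry":0,"rz":-0.2},{"tx":-13,"ty":-48,"tz":0,"rx":0,"ry":0,"rz":0},{"tx":-13,"ty":-48,"tz":0,"rx":0,"ry":0,"rz":0},{"tx":-13,"ty":-48,"tz":0,"rx":0,"ry":0,"rz":0}])

```text
time_s: 1.1
eef_pos: [0.2841, 0.4491, 0.231]
tool_rot: [-0.09, 0.996, -0.0, -0.0]
force: [0.8, -0.6, -0.0]
finger_gap: 0.0385
```

drive_tool(commands=[{"tx":-13,"ty":-48,"tz":0,"rx":0,"ry":0,"rz":0},{"tx":-13,"ty":-48,"tz":0,"rx":0,"ry":0,"rz":0},{"tx":-13,"ty":-48,"tz":0,"rx":0,"ry":0,"rz":0},{"tx":-13,"ty":-48,"tz":0,"rx":0,"ry":0,"rz":0},{"tx":-13,"ty":-48,"tz":0,"rx":0,"ry":0,"rz":0}])

```text
time_s: 1.6
eef_pos: [0.3918, 0.2246, 0.2314]
tool_rot: [-0.09, 0.996, 0.0, 0.0]
force: [2.0, 1.4, 0.1]
finger_gap: 0.0385
```

drive_tool(commands=[{"tx":-13,"ty":-48,"tz":0,"rx":0,"ry":0,"rz":0},{"tx":-13,"ty":-48,"tz":0,"rx":0,"ry":0,"rz":0},{"tx":-13,"ty":-48,"tz":0,"rx":0,"ry":0,"rz":0},{"tx":-13,"ty":-48,"tz":0,"rx":0,"ry":0,"rz":0},{"tx":-13,"ty":-48,"tz":0,"rx":0,"ry":0,"rz":0}])

```text
time_s: 2.1
eef_pos: [0.4992, 0.0, 0.2313]
tool_rot: [-0.09, 0.996, 0.0, 0.0]
force: [0.7, 1.1, 0.4]
finger_gap: 0.0385
```

```bash
python3 -c "
from h import *
delta([.591,-.1764,.036],100.5)"
```

```text
cur 100.3 tilt 0.01 rz -0.04 t [ -58.1 -190.2  195.3] pos [0.4992 0.     0.2313] F [0.7 1.1 0.4] gap 0.0385 t 2.1
```

drive_tool(commands=[{"tx":-14,"ty":-47,"tz":0,"rx":0,"ry":0,"rz":0},{"tx":-15,"ty":-47,"tz":0,"rx":0,"ry":0,"rz":0},{"tx":-15,"ty":-47,"tz":0,"rx":0,"ry":0,"rz":0},{"tx":-14,"ty":-46,"tz":0,"rx":0,"ry":0,"rz":0},{"tx":0,"ty":0,"tz":40,"rx":0,"ry":0,"rz":0}])

```text
time_s: 2.6
eef_pos: [0.5949, -0.1776, 0.1947]
tool_rot: [-0.088, 0.996, -0.003, 0.005]
force: [1.6, -0.1, -1.0]
finger_gap: 0.0386
```

drive_tool(commands=[{"tx":0,"ty":0,"tz":40,"rx":0,"ry":0,"rz":0},{"tx":0,"ty":0,"tz":30,"rx":0,"ry":0,"rz":0},{"tx":0,"ty":0,"tz":0,"rx":0,"ry":0,"rz":0},{"tx":0,"ty":0,"tz":0,"rx":0,"ry":0,"rz":0}])

```text
time_s: 3.0
eef_pos: [0.5898, -0.1712, 0.1218]
tool_rot: [-0.091, 0.996, 0.0, -0.0]
force: [0.2, -1.3, 0.1]
finger_gap: 0.0384
```

```bash
python3 -c "
from h import *
delta([.591,-.1764,.036],100.5)
p,d=eyes.grab_frame('scene'); x,y=map(int,proj('scene',[.591,-.1764,.06])[0]); print(x,y)
cv2.imwrite('pics/c1.png',cv2.resize(p[y-70:y+70,x-70:x+110,::-1],None,fx=4,fy=4))"
```

```text
cur 100.39 tilt 0.02 rz -0.02 t [-0.2 -5.3 85.8] pos [ 0.5898 -0.1712  0.1218] F [ 0.2 -1.3  0.1] gap 0.0384 t 3.0
215 234
```

View pics/c1.png

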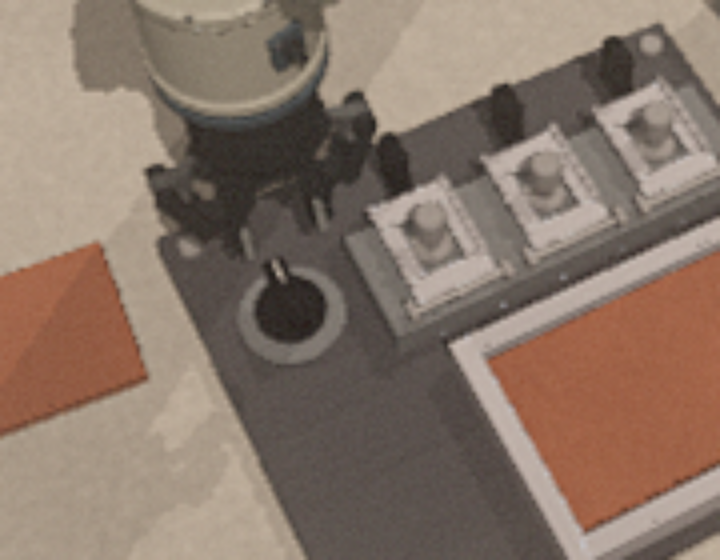

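The picture shows the fingers straddling the knob bar, whose near end is at about (278,268), with the caps clear. I correct 5 mm, go down, grip and check.

drive_tool(commands=[{"tx":0,"ty":-5,"tz":0,"rx":0,"ry":0,"rz":0},{"tx":0,"ty":0,"tz":25,"rx":0,"ry":0,"rz":0},{"tx":0,"ty":0,"tz":25,"rx":0,"ry":0,"rz":0},{"tx":0,"ty":0,"tz":18,"rx":0,"ry":0,"rz":0},{"tx":0,"ty":0,"tz":0,"rx":0,"ry":0,"rz":0}])

```text
time_s: 3.55
eef_pos: [0.5902, -0.1762, 0.0526]
tool_rot: [-0.091, 0.996, 0.0, -0.001]
force: [-0.3, 0.0, -0.1]
finger_gap: 0.0383
```

drive_tool(commands=[{"tx":0,"ty":0,"tz":9,"rx":0,"ry":0,"rz":0},{"tx":0,"ty":0,"tz":8,"rx":0,"ry":0,"rz":0},{"tx":0,"ty":0,"tz":0,"rx":0,"ry":0,"rz":0}])

```text
time_s: 3.85
eef_pos: [0.5905, -0.1761, 0.036]
tool_rot: [-0.091, 0.996, 0.0, -0.0]
force: [-0.5, 0.6, -0.2]
finger_gap: 0.0386
```

drive_tool(commands=[{"tx":0,"ty":0,"tz":0,"rx":0,"ry":0,"rz":0},{"tx":0,"ty":0,"tz":0,"rx":0,"ry":0,"rz":0},{"tx":0,"ty":0,"tz":0,"rx":0,"ry":0,"rz":0},{"tx":0,"ty":0,"tz":0,"rx":0,"ry":0,"rz":0},{"tx":0,"ty":0,"tz":0,"rx":0,"ry":0,"rz":0}], claw=0, newtons=50)

```text
time_s: 4.35
eef_pos: [0.5911, -0.1772, 0.0371]
tool_rot: [-0.091, 0.996, -0.001, 0.001]
force: [-0.9, -6.5, 3.1]
finger_gap: 0.0136
```

```bash
python3 -c "
from h import *
delta([.591,-.1764,.036],100.5);print(read_state()['torque'])"
```

```text
cur 100.45 tilt 0.12 rz -0.01 t [-0.   0.8  1.1] pos [ 0.5911 -0.1772  0.0371] F [-0.9 -6.5  3.1] gap 0.0136 t 4.35
[-1.10323284  0.24440966  0.04288647]
```

drive_tool(commands=[{"tx":0,"ty":0,"tz":0,"rx":0,"ry":0,"rz":1},{"tx":0,"ty":0,"tz":0,"rx":0,"ry":0,"rz":1},{"tx":0,"ty":0,"tz":0,"rx":0,"ry":0,"rz":1},{"tx":0,"ty":0,"tz":0,"rx":0,"ry":0,"rz":1},{"tx":0,"ty":0,"tz":0,"rx":0,"ry":0,"rz":1}])

```text
time_s: 4.85
eef_pos: [0.5911, -0.1774, 0.0371]
tool_rot: [0.128, 0.992, -0.001, 0.001]
force: [-1.7, -9.1, 1.3]
finger_gap: 0.0132
```

drive_tool(commands=[{"tx":0,"ty":0,"tz":0,"rx":0,"ry":0,"rz":1},{"tx":0,"ty":0,"tz":0,"rx":0,"ry":0,"rz":1},{"tx":0,"ty":0,"tz":0,"rx":0,"ry":0,"rz":1},{"tx":0,"ty":0,"tz":0,"rx":0,"ry":0,"rz":1},{"tx":0,"ty":0,"tz":0,"rx":0,"ry":0,"rz":1}])

```text
time_s: 5.35
eef_pos: [0.5911, -0.1775, 0.0371]
tool_rot: [0.34, 0.94, -0.001, 0.001]
force: [-1.9, -11.4, 2.1]
finger_gap: 0.0131
```

drive_tool(commands=[{"tx":0,"ty":0,"tz":0,"rx":0,"ry":0,"rz":1},{"tx":0,"ty":0,"tz":0,"rx":0,"ry":0,"rz":1},{"tx":0,"ty":0,"tz":0,"rx":0,"ry":0,"rz":0.5},{"tx":0,"ty":0,"tz":0,"rx":0,"ry":0,"rz":0},{"tx":0,"ty":0,"tz":0,"rx":0,"ry":0,"rz":0}])

```text
time_s: 5.85
eef_pos: [0.5911, -0.1776, 0.0371]
tool_rot: [0.439, 0.899, -0.001, 0.001]
force: [-2.6, -10.8, 2.5]
finger_gap: 0.0131
```

```bash
python3 -c "
from h import *
delta([.591,-.1764,.036],38);print(read_state()['torque'])"
```

```text
cur 37.94 tilt 0.15 rz -0.01 t [1.  0.7 1.1] pos [ 0.5911 -0.1776  0.0371] F [ -2.6 -10.8   2.5] gap 0.0131 t 5.85
[-1.89543629  0.28618946 -0.01807671]
```

drive_tool(commands=[{"tx":0,"ty":0,"tz":0,"rx":0,"ry":0,"rz":0},{"tx":0,"ty":0,"tz":0,"rx":0,"ry":0,"rz":0},{"tx":0,"ty":0,"tz":-15,"rx":0,"ry":0,"rz":0},{"tx":0,"ty":0,"tz":-35,"rx":0,"ry":0,"rz":0},{"tx":0,"ty":0,"tz":-35,"rx":0,"ry":0,"rz":0}], claw=45)

```text
time_s: 6.35
eef_pos: [0.5903, -0.1758, 0.123]
tool_rot: [0.439, 0.899, 0.0, -0.0]
force: [0.3, 0.7, 0.6]
finger_gap: 0.0381
```

drive_tool(commands=[{"tx":0,"ty":0,"tz":-20,"rx":0,"ry":0,"rz":-1},{"tx":0,"ty":0,"tz":0,"rx":0,"ry":0,"rz":-1},{"tx":0,"ty":0,"tz":0,"rx":0,"ry":0,"rz":-1},{"tx":0,"ty":0,"tz":0,"rx":0,"ry":0,"rz":-1},{"tx":0,"ty":0,"tz":0,"rx":0,"ry":0,"rz":-1}], claw=0)

```text
time_s: 6.85
eef_pos: [0.5907, -0.176, 0.1427]
tool_rot: [0.232, 0.973, -0.0, 0.0]
force: [-0.7, 0.1, -0.8]
finger_gap: -0.0002
```

drive_tool(commands=[{"tx":0,"ty":0,"tz":0,"rx":0,"ry":0,"rz":-1},{"tx":0,"ty":0,"tz":0,"rx":0,"ry":0,"rz":-1},{"tx":0,"ty":0,"tz":0,"rx":0,"ry":0,"rz":-1},{"tx":0,"ty":0,"tz":0,"rx":0,"ry":0,"rz":-1},{"tx":0,"ty":0,"tz":0,"rx":0,"ry":0,"rz":-1}])

```text
time_s: 7.35
eef_pos: [0.5907, -0.176, 0.1426]
tool_rot: [0.016, 1.0, -0.0, 0.0]
force: [0.4, -0.5, -0.3]
finger_gap: -0.0
```

drive_tool(commands=[{"tx":0,"ty":0,"tz":0,"rx":0,"ry":0,"rz":-1},{"tx":0,"ty":0,"tz":0,"rx":0,"ry":0,"rz":-1},{"tx":0,"ty":0,"tz":0,"rx":0,"ry":0,"rz":-1},{"tx":0,"ty":0,"tz":0,"rx":0,"ry":0,"rz":0},{"tx":0,"ty":0,"tz":0,"rx":0,"ry":0,"rz":0}])

```text
time_s: 7.85
eef_pos: [0.5907, -0.1761, 0.1421]
tool_rot: [-0.111, 0.994, -0.0, 0.0]
force: [-0.3, 0.2, 0.4]
finger_gap: 0.0001
```

```bash
python3 -c "
from h import *
delta([.5762,-.0773,.089],103.3)
p,d=eyes.grab_frame('scene'); P=cloud('scene',d); x,y=map(int,proj('scene',[.591,-.1764,.06])[0])
sub=P[y-30:y+30,x-30:x+30].reshape(-1,3); q=sub[(sub[:,2]>.052)&(sub[:,2]<.07)]; q=q[np.linalg.norm(q[:,:2]-[.591,-.1764],axis=1)<.03]
w,V=np.linalg.eigh(np.cov(q[:,:2].T)); v=V[:,1]*np.sign(V[0,1]); print(len(q),q.mean(0),'bar',np.degrees(np.arctan2(v[1],v[0])),np.sqrt(12*w))
cv2.imwrite('pics/c2.png',cv2.resize(p[y-70:y+70,x-70:x+110,::-1],None,fx=4,fy=4))"
```

```text
cur 102.8 tilt 0.04 rz -0.1 t [-8.6 99.5 53.1] pos [ 0.5907 -0.1761  0.1421] F [-0.3  0.2  0.4] gap 0.0001 t 7.85
98 [ 0.59352381 -0.17691262  0.05779139] bar -51.388907541885146 [0.01535629 0.04613452]
```

View pics/c2.png

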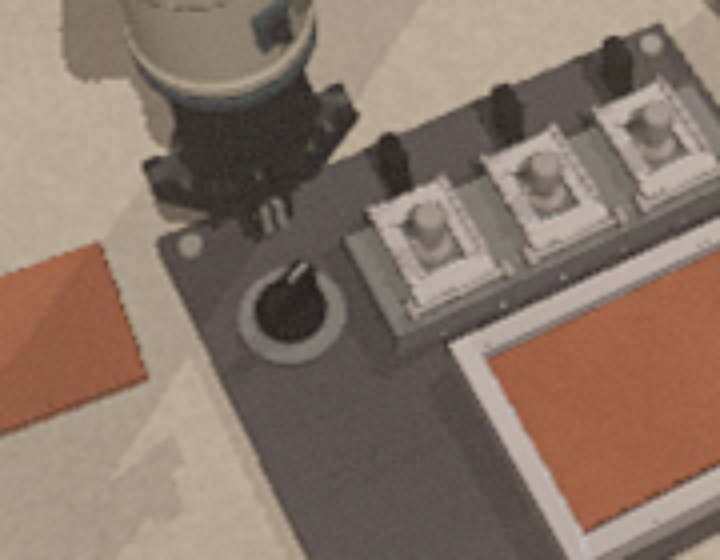

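The knob bar now stands at −51.4°, about 62° (1.08 rad) from where it began, so it is past the detent. Now bolt c, approaching to 3–5 mm above its top.

drive_tool(commands=[{"tx":-3,"ty":33,"tz":0,"rx":0,"ry":0,"rz":0},{"tx":-3,"ty":33,"tz":0,"rx":0,"ry":0,"rz":0},{"tx":-3,"ty":33,"tz":0,"rx":0,"ry":0,"rz":0},{"tx":0,"ty":0,"tz":25,"rx":0,"ry":0,"rz":0},{"tx":0,"ty":0,"tz":25,"rx":0,"ry":0,"rz":0}])

```text
time_s: 8.4
eef_pos: [0.5777, -0.0767, 0.0917]
tool_rot: [-0.112, 0.994, -0.0, 0.001]
force: [0.0, -0.9, 0.0]
finger_gap: -0.0001
```

drive_tool(commands=[{"tx":0,"ty":0,"tz":1,"rx":0,"ry":0,"rz":0},{"tx":0,"ty":0,"tz":1,"rx":0,"ry":0,"rz":0},{"tx":0,"ty":0,"tz":1,"rx":0,"ry":0,"rz":0},{"tx":0,"ty":0,"tz":0,"rx":0,"ry":0,"rz":0}])

```text
time_s: 8.8
eef_pos: [0.5778, -0.078, 0.0893]
tool_rot: [-0.112, 0.994, -0.0, 0.001]
force: [-0.1, -0.2, 0.1]
finger_gap: -0.0001
```

drive_tool(commands=[{"tx":0,"ty":0,"tz":1,"rx":0,"ry":0,"rz":0},{"tx":0,"ty":0,"tz":1,"rx":0,"ry":0,"rz":0},{"tx":0,"ty":0,"tz":1,"rx":0,"ry":0,"rz":0},{"tx":0,"ty":0,"tz":0,"rx":0,"ry":0,"rz":0}])

```text
time_s: 9.2
eef_pos: [0.5773, -0.0777, 0.0853]
tool_rot: [-0.113, 0.994, -0.0, 0.0]
force: [0.3, 0.1, 0.3]
finger_gap: 0.0002
```

drive_tool(commands=[{"tx":0,"ty":0,"tz":1,"rx":0,"ry":0,"rz":0},{"tx":0,"ty":0,"tz":1,"rx":0,"ry":0,"rz":0},{"tx":0,"ty":0,"tz":0,"rx":0,"ry":0,"rz":0}])

```text
time_s: 9.5
eef_pos: [0.5772, -0.0776, 0.0831]
tool_rot: [-0.113, 0.994, 0.0, -0.0]
force: [-0.1, -0.4, -0.6]
finger_gap: -0.0
```

drive_tool(commands=[{"tx":0,"ty":0,"tz":1,"rx":0,"ry":0,"rz":0},{"tx":0,"ty":0,"tz":1,"rx":0,"ry":0,"rz":0},{"tx":0,"ty":0,"tz":0,"rx":0,"ry":0,"rz":0}])

```text
time_s: 9.8
eef_pos: [0.5771, -0.0776, 0.0811]
tool_rot: [-0.113, 0.994, 0.0, -0.0]
force: [-0.3, 0.1, 0.1]
finger_gap: 0.0002
```

drive_tool(commands=[{"tx":0,"ty":0,"tz":1,"rx":0,"ry":0,"rz":0},{"tx":0,"ty":0,"tz":1,"rx":0,"ry":0,"rz":0},{"tx":0,"ty":0,"tz":0,"rx":0,"ry":0,"rz":0}])

```text
time_s: 10.1
eef_pos: [0.5771, -0.0776, 0.0791]
tool_rot: [-0.113, 0.994, 0.0, -0.0]
force: [0.4, -0.1, 0.5]
finger_gap: 0.0001
```

drive_tool(commands=[{"tx":0,"ty":0,"tz":1,"rx":0,"ry":0,"rz":0},{"tx":0,"ty":0,"tz":0,"rx":0,"ry":0,"rz":0}])

```text
time_s: 10.3
eef_pos: [0.5773, -0.0776, 0.0789]
tool_rot: [-0.113, 0.994, -0.0, 0.0]
force: [-3.6, 1.0, 12.9]
finger_gap: 0.0003
```

```bash
python3 -c "
from h import *
delta([.5762,-.0773,.079],103.3)
p,d=eyes.grab_frame('scene'); x,y=map(int,proj('scene',[.5762,-.0773,.08])[0])
cv2.imwrite('pics/c3.png',cv2.resize(p[y-50:y+50,x-60:x+80,::-1],None,fx=5,fy=5))"
```

```text
cur 102.95 tilt 0.03 rz -0.07 t [ 1.   0.6 -0.1] pos [ 0.5773 -0.0776  0.0789] F [-3.6  1.  12.9] gap 0.0003 t 10.3
```

View pics/c3.png

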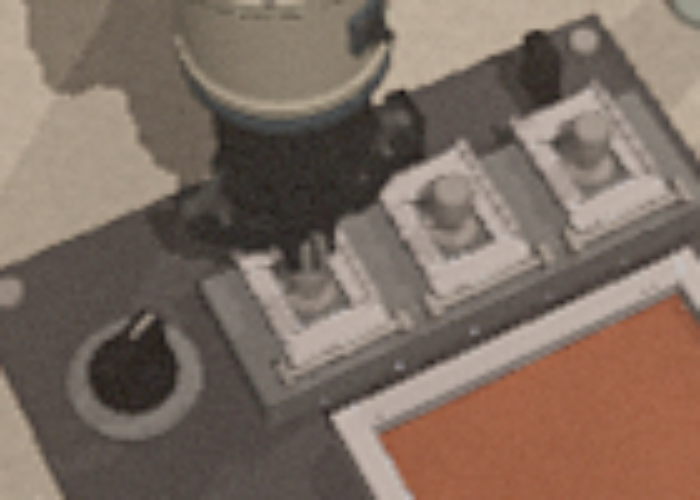

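The press stopped at z = 0.0789 with 13 N, which is 7 mm below 86 mm, and the picture shows bolt c low in its cap. The other two stand tall, so c is the loose bolt. I retract, check its height, then go to handle c.

drive_tool(commands=[{"tx":0,"ty":0,"tz":-20,"rx":0,"ry":0,"rz":0},{"tx":0,"ty":0,"tz":-35,"rx":0,"ry":0,"rz":0},{"tx":27,"ty":0,"tz":0,"rx":0,"ry":0,"rz":0},{"tx":28,"ty":0,"tz":0,"rx":0,"ry":0,"rz":0},{"tx":0,"ty":0,"tz":0,"rx":0,"ry":0,"rz":0}], claw=45)

```text
time_s: 10.85
eef_pos: [0.5203, -0.09, 0.1333]
tool_rot: [-0.112, 0.994, 0.0, -0.001]
force: [-1.3, -0.3, 0.0]
finger_gap: 0.0381
```

```bash
python3 -c "
from h import *
delta([.5227,-.0900,.062],103.3)
p,d=eyes.grab_frame('scene'); P=cloud('scene',d)
for n,b in zip('abc',[[.5371,.0876],[.5566,.0052],[.5762,-.0773]]):
    q=P[(np.linalg.norm(P[...,:2]-b,axis=2)<.008)]; print(n,len(q),np.percentile(q[:,2],[50,75,90]).round(4))"
```

```text
cur 102.91 tilt 0.15 rz -0.08 t [-2.3 -0.5 71.3] pos [ 0.5203 -0.09    0.1333] F [-1.3 -0.3  0. ] gap 0.0381 t 10.85
a 33 [0.0835 0.0852 0.0865]
b 35 [0.0837 0.0844 0.0861]
c 218 [0.4719 0.4855 0.4914]
```

drive_tool(commands=[{"tx":-2,"ty":0,"tz":20,"rx":0,"ry":0,"rz":0},{"tx":0,"ty":0,"tz":20,"rx":0,"ry":0,"rz":0},{"tx":0,"ty":0,"tz":16,"rx":0,"ry":0,"rz":0},{"tx":0,"ty":0,"tz":15,"rx":0,"ry":0,"rz":0},{"tx":0,"ty":0,"tz":0,"rx":0,"ry":0,"rz":0}])

```text
time_s: 11.4
eef_pos: [0.5253, -0.0892, 0.0606]
tool_rot: [-0.113, 0.994, 0.0, -0.001]
force: [0.3, -0.3, -0.7]
finger_gap: 0.0383
```

drive_tool(commands=[{"tx":0,"ty":0,"tz":0,"rx":0,"ry":0,"rz":0},{"tx":0,"ty":0,"tz":0,"rx":0,"ry":0,"rz":0},{"tx":0,"ty":0,"tz":0,"rx":0,"ry":0,"rz":0},{"tx":0,"ty":0,"tz":0,"rx":0,"ry":0,"rz":0},{"tx":0,"ty":0,"tz":0,"rx":0,"ry":0,"rz":0}], claw=0, newtons=30)

```text
time_s: 11.9
eef_pos: [0.5264, -0.0901, 0.0632]
tool_rot: [-0.113, 0.994, -0.001, 0.001]
force: [1.0, -5.4, -1.5]
finger_gap: 0.0136
```

```bash
python3 -c "
from h import *
delta([.5227,-.0900,.062],103.3)
g=np.array([97,0,28.]);
for t in(10,20,30,40,45,50):
    a=np.radians(t); x=-97*np.cos(a)+28*np.sin(a); z=97*np.sin(a)+28*np.cos(a); print(t,'fwd',round(x+97,1),'up',round(z-28,1))"
```

```text
cur 102.97 tilt 0.13 rz -0.07 t [3.6 1.  1.2] pos [ 0.5264 -0.0901  0.0632] F [ 1.  -5.4 -1.5] gap 0.0136 t 11.9
10 fwd 6.3 up 16.4
20 fwd 15.4 up 31.5
30 fwd 27.0 up 44.7
40 fwd 40.7 up 55.8
45 fwd 48.2 up 60.4
50 fwd 56.1 up 64.3
```

drive_tool(commands=[{"tx":-3,"ty":0,"tz":-8,"rx":0,"ry":0,"rz":0},{"tx":-3.5,"ty":0,"tz":-8,"rx":0,"ry":0,"rz":0},{"tx":0,"ty":0,"tz":0,"rx":0,"ry":0,"rz":0}])

```text
time_s: 12.2
eef_pos: [0.5332, -0.0885, 0.0797]
tool_rot: [-0.113, 0.994, -0.001, 0.001]
force: [2.0, -6.4, -0.5]
finger_gap: 0.0132
```

drive_tool(commands=[{"tx":-4,"ty":0,"tz":-7.5,"rx":0,"ry":0,"rz":0},{"tx":-5,"ty":0,"tz":-7,"rx":0,"ry":0,"rz":0},{"tx":0,"ty":0,"tz":0,"rx":0,"ry":0,"rz":0}])

```text
time_s: 12.5
eef_pos: [0.5415, -0.0865, 0.0936]
tool_rot: [-0.113, 0.994, -0.001, 0.001]
force: [1.9, -6.6, -0.8]
finger_gap: 0.0134
```

```bash
python3 -c "
from h import *
delta([.5227,-.0900,.062],103.3)
p,d=eyes.grab_frame('scene'); x,y=map(int,proj('scene',[.5562,-.0773,.08])[0])
cv2.imwrite('pics/c4.png',cv2.resize(p[y-50:y+50,x-60:x+80,::-1],None,fx=5,fy=5))"
```

```text
cur 102.97 tilt 0.12 rz -0.07 t [19.1  0.9 31.6] pos [ 0.5415 -0.0865  0.0936] F [ 1.9 -6.6 -0.8] gap 0.0134 t 12.5
```

View pics/c4.png

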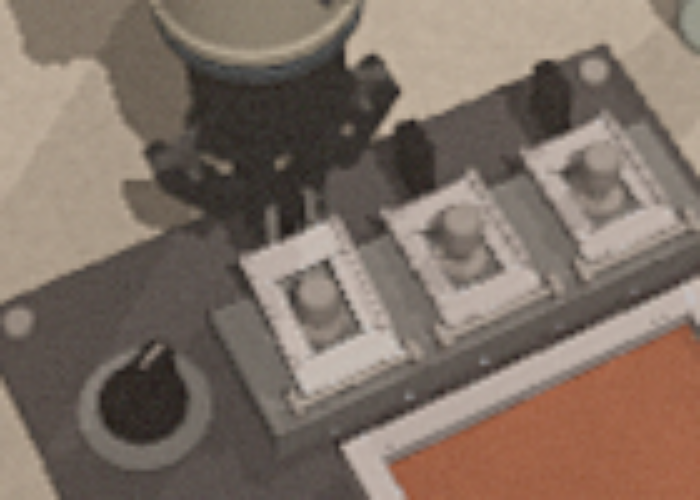

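Cap c is rising in the grip and the fin is between the fingers at about (290,215). Its bolt is low, and caps a and b are shut. I continue along the arc to about 45°.

drive_tool(commands=[{"tx":-5.5,"ty":0,"tz":-6.5,"rx":0,"ry":0,"rz":0},{"tx":-6,"ty":0,"tz":-6,"rx":0,"ry":0,"rz":0},{"tx":-6.5,"ty":0,"tz":-5.5,"rx":0,"ry":0,"rz":0},{"tx":0,"ty":0,"tz":0,"rx":0,"ry":0,"rz":0}])

```text
time_s: 12.95
eef_pos: [0.5586, -0.0823, 0.1112]
tool_rot: [-0.113, 0.994, -0.0, 0.0]
force: [0.2, -7.7, 0.8]
finger_gap: 0.0134
```

drive_tool(commands=[{"tx":-7,"ty":0,"tz":-5,"rx":0,"ry":0,"rz":0},{"tx":-7.5,"ty":0,"tz":-4.5,"rx":0,"ry":0,"rz":0},{"tx":0,"ty":0,"tz":0,"rx":0,"ry":0,"rz":0},{"tx":0,"ty":0,"tz":0,"rx":0,"ry":0,"rz":0},{"tx":0,"ty":0,"tz":0,"rx":0,"ry":0,"rz":0}])

```text
time_s: 13.45
eef_pos: [0.5722, -0.0791, 0.1202]
tool_rot: [-0.113, 0.994, -0.0, 0.0]
force: [0.7, -5.1, 1.5]
finger_gap: 0.0132
```

```bash
python3 -c "
from h import *
delta([.5264,-.0901,.0632],102.97)
p,d=eyes.grab_frame('scene'); x,y=map(int,proj('scene',[.5562,-.0773,.08])[0])
np.save('pics/s5.npy',d); cv2.imwrite('pics/s5.png',p[:,:,::-1])
P=cloud('scene',d); ex=np.array([.973,.2307]);ey=np.array([-.2307,.973]); Q=P[...,:2]-[.5566,.0052]; X=Q@ex;Y=Q@ey
# heights along side strips of each cap (y offset 22 mm), slope
for n,y0 in zip('abc',(.085,0,-.085)):
    m=(abs(abs(Y-y0)-.0215)<.005)&(X>-.03)&(X<.03)&(P[...,2]<.14)&(P[...,2]>.048)
    print(n,m.sum(),'slope deg',np.degrees(np.arctan(-np.polyfit(X[m],P[m][:,2],1)[0])).round(1))
cv2.imwrite('pics/c5.png',cv2.resize(p[y-50:y+50,x-60:x+80,::-1],None,fx=5,fy=5))"
```

```text
cur 102.95 tilt 0.05 rz -0.0 t [47.1 -0.5 57. ] pos [ 0.5722 -0.0791  0.1202] F [ 0.7 -5.1  1.5] gap 0.0132 t 13.45
a 131 slope deg 0.5
b 128 slope deg -0.9
c 179 slope deg 40.5
```

View pics/c5.png

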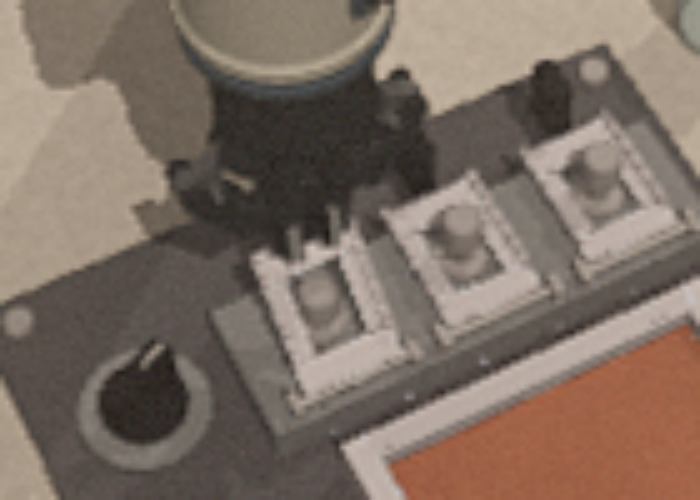

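Cap c is open about 40–45° (depth slope 40.5°, arm arc about 45°), held by the fin at about (310,230). Caps a and b are flat and the knob has stayed turned. I hand in.

```bash
python3 -c "
from h import *
s=read_state();print(s['qd'].round(4),s['finger_gap']);print(env.hand_in())"
```

```text
[-0.     -0.0007 -0.0011  0.002   0.0016 -0.0007] 0.013156128780570488
the job is handed in; nothing more can be done
None
```

The job is handed in with the knob released and the loose bolt found: it was c. Its cap is held about half open in the gripper. The hand-in reports no verdict, so this rests on my own checks.

- **Knob:** I turned it clockwise by about 62°. Its bar went from 10.5° to −51.4° in the depth data, about 1.1 rad, which is past the 0.95 rad click point. It was still turned in the last picture.
- **Bolt c:** I tapped c first. The press met its stop at z = 78.9 mm with 13 N, 7 mm below the starting height, so bolts a and b did not need tapping. Pictures showed bolt c staying down after I withdrew.
- **Cap c:** I lifted it by its fin. The depth slope gave 40.5° and the arm's arc about 45°; both are above the 34° (0.6 rad) needed. The grip gap is 13 mm on the 14 mm fin, and the arm was still at hand-in, at about 13.5 s.
- **Other caps and bystanders:** Caps a and b measured within 1° of shut. I did not re-measure the bowl, tile and cup; no move brought the gripper down near them.

**Failed checks:**
- My first calls to the arm were refused, because every row needs all six values; nothing moved.
- One depth check of bolt c's height failed because the arm hid it. That leaves the contact height and the pictures as the evidence for it.

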